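# Centre a thread spool on a photo turntable and bring the turntable to its start stop

### The arm

A 6-joint arm with a two-finger parallel gripper is mounted at the origin on a cart in front of the work surface, level with it; the furniture and walls round the work are solid. World frame = base frame: x ahead of the robot, y to its left, z up, the work surface at z = 0. Lengths are in m, angles in rad, forces in N, time in s.
With the tool pointing down it reaches from about 0.35 to 0.775 m from the base axis. Payload 5.5 kg.
Tool frame: the origin (TCP) lies between the finger pads; the fingertips stand 19 mm ahead of it and the grasp point (between the pads) is the TCP; z points along the fingers, y is the line along which they close (so a half turn about z gives the same grasp; the last joint's range is limited). The gripper opens to 85 mm and grips with 20 to 120 N. Pads are 22 mm wide; open, the fingers measure 114 mm over their backs; the gripper's body (76 mm by 85 mm) begins 54 mm behind the grasp point. The pads swing forward as they close: fully open they stand 13 mm farther back than shut.
Start: joints at [-1.312, 0.313, 0.046, 1.304, 0, 1.431], TCP at [0.223, -0.53, 0.25] pointing down, gripper open.
Joint ranges: [-2.76, 2.76], [-0.86, 1.69], [-1.03, 1.26], [-2.2, 2.34], [-1.47, 1.5], [-3.14, 3.14]. Speed limits (rad/s): [2.57, 2.57, 3.14, 3.14, 3.14, 3.14].

### API

Orientations are given as a unit quaternion [w, x, y, z].
In Python, from rig import * gives the robot as it stands. The module is installed in compiled form; this text tells all that it offers.
- The arm moves only by the tool play_rows, never from a script. Its argument "targets" is one flat list of numbers, 7 for each row, row after row: the turn, a rotation vector about the world's x, y, z in units of 5 degrees (1.0 is 5 degrees), then the shift along the world's x, y, z in units of 40 mm (1.0 is 40 mm), then the closure, from -1 (fully open) to 1 (shut). In form: [rx, ry, rz, dx, dy, dz, jaw, rx, ry, rz, dx, dy, dz, jaw, ...]. A call has exactly 8 rows; each row is the pose to reach, as a shift and turn from the pose commanded when the call began; what a row does not reach only later rows make up. A row lasts 1/12 s, in which the tool goes at most 41.7 mm and 7.16 degrees, less where a joint would pass 70% of its speed; a pose out of reach is approached as far as the arm can. A call with a gripper value outside its range is refused whole. The fingers move at their own pace and stop on an object; "squeeze" is the grip in N (left out, the last holds). Time passes only in rows, so rows that repeat a pose let the fingers close, or fill a call up. It gives the time, the measured TCP pose, the force, the opening and the grip force at its end, in the units of the state.
- get_state(): the state, without advancing time (a new reading comes with each control period).
- get_image(name): name is "side" or "top"; returns a dict with "frame" (384x512x3 uint8, red, green, blue), "z_map" (384x512 float32, m along the optical axis (not along the pixel's ray), 0 where there is no reading), "fx", "fy", "cx", "cy" (pixels), "D" ([k1, k2, p1, p2, k3] as OpenCV has them; the pictures are not rectified), "R" (3x3) and "t" (3): a world point X has camera coordinates R X + t. Camera axes: x right, y down, z forward; pixel columns grow to the right and rows downward; lengths in m; the calibration is good to about 2 mm. A picture is of the moment at which its call begins.
- job_done(): hands the job in; it is judged then, once.
Trained networks look in a picture, given as the dict that the camera call returned (one of the last four; its "shot" number tells which), for a name from the list of things; names that differ only in an ending like _2 or _b are one class to them, and where a whole thing is asked for, a point or a joint stands for the part that bears it (a point fixed in the world has none). Each returns a list of dicts, best first, with "score" (0 to 1); they miss things now and then, are a little off and sometimes report something else, mostly with a low value. They report only what shows in the picture. A call takes as long as a camera call. They do not tell look-alikes from the thing itself.
- regions_of(thing, picture): "mask" (384x512 bool, what is visible of it).
- landmark_of(thing, picture): "xyz" ([x, y, z] in m, in the coordinates of the camera as it stood for that picture, good to about 4 mm: a listed point, or the origin of a listed thing).
The state is a dict: "t": time; "joints": joint angles; "qvel": joint speeds; "effort": joint torques, N m; "tcp_pos": TCP position; "orientation": TCP orientation; "contact_force": force on the tool from outside, world axes, zero at the start; "moment": the same for the moment, N m; "opening": finger opening in m; "grip_force": force on a finger pad.
Only numpy, scipy, OpenCV 4.12 (cv2) and the standard library are available. Lean on these libraries where they do the work, as an engineer would, in place of code of your own. Each camera call takes 0.05 s, during which the arm holds its last target. There are 200 camera calls.

### The job

The gold thread spool is next to be photographed but stands off-centre on the little turntable: with the fingertips, tap it lightly, low down at its foot, until it stands upright wholly inside the black ring printed on the white platter. Also push the turntable's orange lever round until it rests against the dark stop post, ready for the first picture. The spool must not be gripped or lifted, nor topple or drop off, and the other things on the desk stay where they are.

Things in the scene. Friction and masses are not known exactly. Their poses are not given: they have to be found in the camera images.
- turntable_axis (a point): small photo turntable, fixed to the desk; point on its turning axis at the top of the white platter, 32 mm above the desk; z axis up, -x axis to where the lever stands when home. Platter: flat non-slip disc 104 mm across, 10 mm thick; printed on it round the axis a thin black ring, 41 mm across inside (a spool within 6 mm of the axis stands wholly inside). Black base: 98 mm across.
- stop (a point): centre of the top of the dark stop post fixed to the turntable's base, 30 mm above the desk and 55 mm from the axis; 8 mm wide along the lever's path, it reaches from 43 to 65 mm from the axis
- platter (a joint): turn of the platter in rad: 0 = home, orange lever against the stop post; grows as the platter is turned anticlockwise seen from above (at q the lever points at angle pi + q from the turntable's x axis), up to 5.6. Stiff bearing: it stays where it is left and takes about 1 N at the lever to turn. The spool rides along.
- lever (a point): point on the platter's orange finger lever, 66 mm from the axis and half-way up it, 27 mm above the desk; a flat bar 12 mm wide and 8 mm thick (23 to 31 mm above the desk) that sticks out of the platter's rim, from 52 to 83 mm from the axis, with free space under it down to the desk
- spool_mid (a point): gold thread spool standing on the platter, 50 mm high, about 25 g; point on its axis half-way up, 25 mm above its foot; z axis up when it stands. Flanges 29 mm across and 7 mm thick at foot and top, thread between 20 mm across. Narrow and wobbly: pushed slowly (a few cm/s) at the foot flange (within 7 mm of the platter) it slides, pushed only at the top it topples.
- blue_mid (a point): blue thread spool, a bystander standing on the desk: 29 mm across, 50 mm high; point on its axis half-way up
- white_mid (a point): white thread spool, a bystander standing on the desk: 29 mm across, 50 mm high; point on its axis half-way up
- tape_measure_mid (a point): yellow tape measure, a bystander on the desk: 31 x 78 x 54 mm; point half-way up it
- brown_tape_mid (a point): roll of brown parcel tape lying on the desk, a bystander: 92 mm across, 48 mm high; point at its centre
- red_pot_mid (a point): small pot with red lid, a bystander: 58 mm across, 50 mm high; point at its centre
There are look-alikes about, which are no part of the job. What is shaped like the part that bears spool_mid but red is not meant.

How it is judged:
At the end, for the whole second after the job is handed in: The gold spool stands upright (within 0.08 rad) and still on the platter, its axis within 6 mm of the turntable's axis (its foot wholly inside the black ring), and the platter is within 0.07 rad of home, its lever at the stop post (horizontal distance between spool_mid and turntable_axis below 0.006 m and angle between spool_mid's own z axis and vertical below 0.08 rad and z of spool_mid in the frame of turntable_axis between 0.022 and 0.028 m and linear speed of spool below 0.02 m/s and value of joint platter below 0.07 rad); the robot touches nothing.
It fails at once if the spool is squeezed or struck hard (more than 6 N) (contact force between the fingers and spool above 6 N).
It fails at once if the spool topples (leans more than 0.5 rad) (angle between spool_mid's own z axis and vertical above 0.5 rad).
It fails at once if the spool is lifted off the platter (by more than 10 mm) (z of spool_mid in the frame of turntable_axis above 0.035 m).
It fails at once if the spool drops off the platter (z of spool_mid in the frame of turntable_axis below 0.012 m).
It fails at once if a bystander (other spools, tape measure, tape roll, red pot) is moved more than 15 mm (distance of any of blue_mid, white_mid, tape_measure_mid, brown_tape_mid, red_pot_mid from where it was at the start of the episode above 0.015 m).
It also fails if it takes over 58 s, if anything falls off the work surface, if the arm or the gripper's body presses on something with over 40 N, if the wrist force passes 120 N, or if a joint passes its speed limit or range.

## Working session

There is one attempt and no reset: what is moved stays moved. The work goes in short steps, Python scripts to look and compute and a tool call to move; the robot and the scene stay as the last step left them, time stands still between calls to the robot, and variables do not carry over. Pictures are saved under pics/ and viewed, at most 10 in all, crops included, and the job is handed in when it is done.

Besides the shell and the picture viewer there is one more tool, called by a JSON object that holds its "fn" and its "kwargs". play_rows: Moves the arm, as the interface text tells. Its arguments: {"type":"object","properties":{"targets":{"type":"array"},"squeeze":{"type":"number"}},"required":["targets"]}

```bash
mkdir -p pics; cat > h.py <<'E'
from rig import *
import numpy as np, cv2
def w(p,x): return p["R"].T@(np.array(x)-p["t"])
def save(p,n,crop=None,s=1):
    f=p["frame"]
    if crop: f=f[crop[1]:crop[3],crop[0]:crop[2]]
    cv2.imwrite("pics/"+n+".png",cv2.resize(f,None,fx=s,fy=s,interpolation=cv2.INTER_CUBIC)[:,:,::-1])
def world(p,mask):
    v,u=np.nonzero(mask&(p["z_map"]>0)); z=p["z_map"][v,u].astype(float)
    K=np.array([[p["fx"],0,p["cx"]],[0,p["fy"],p["cy"]],[0,0,1.]])
    n=cv2.undistortPoints(np.stack([u,v],1).astype(float).reshape(-1,1,2),K,np.array(p["D"],float)).reshape(-1,2)
    return (np.c_[n*z[:,None],z]-p["t"])@p["R"]
def pix(p,X):
    K=np.array([[p["fx"],0,p["cx"]],[0,p["fy"],p["cy"]],[0,0,1.]])
    return cv2.projectPoints(np.array(X,float).reshape(-1,1,3),cv2.Rodrigues(p["R"])[0],p["t"],K,np.array(p["D"],float))[0].reshape(-1,2)
E
python3 - <<'E'
from h import *
a=[]
for c in("top","side"):
    p=get_image(c); save(p,c+"0"); print(c,"cam",-p["R"].T@p["t"])
    a.append(p["frame"])
    for n in["turntable_axis","stop","lever","spool_mid","blue_mid","white_mid","tape_measure_mid","brown_tape_mid","red_pot_mid"]:
        for d in landmark_of(n,p)[:3]:
            X=w(p,d["xyz"]);print(n,round(d["score"],2),X.round(3),pix(p,X).round(0))
cv2.imwrite("pics/both.png",cv2.resize(np.vstack(a),(450,600))[:,:,::-1])
E
```

```text
top cam [ 0.37264062 -0.08622688  1.30947243]
turntable_axis 0.75 [ 0.507 -0.055  0.032] [[251. 177.]]
stop 0.57 [ 0.449 -0.068  0.026] [[256. 200.]]
lever 0.7 [ 0.475 -0.113  0.025] [[273. 189.]]
spool_mid 0.5 [0.485 0.067 0.024] [[205. 187.]]
spool_mid 0.47 [ 0.476 -0.041  0.059] [[245. 188.]]
spool_mid 0.4 [0.383 0.039 0.026] [[216. 225.]]
blue_mid 0.64 [0.58  0.171 0.027] [[165. 152.]]
white_mid 0.7 [0.495 0.169 0.023] [[166. 184.]]
tape_measure_mid 0.73 [ 0.407 -0.369  0.023] [[371. 213.]]
brown_tape_mid 0.73 [0.578 0.171 0.025] [[165. 153.]]
brown_tape_mid 0.71 [0.383 0.178 0.025] [[163. 226.]]
red_pot_mid 0.62 [ 0.513 -0.304  0.023] [[345. 174.]]
side cam [ 0.45802886 -0.87252281  0.75925488]
turntable_axis 0.59 [ 0.506 -0.057  0.031] [[251. 209.]]
stop 0.86 [ 0.454 -0.065  0.032] [[229. 212.]]
lever 0.65 [ 0.474 -0.113  0.028] [[238. 227.]]
spool_mid 0.69 [0.484 0.069 0.026] [[240. 179.]]
spool_mid 0.58 [ 0.48  -0.041  0.057] [[240. 197.]]
spool_mid 0.53 [0.386 0.038 0.027] [[203. 187.]]
blue_mid 0.59 [0.585 0.178 0.026] [[275. 155.]]
white_mid 0.66 [0.502 0.174 0.026] [[246. 156.]]
tape_measure_mid 0.76 [ 0.41  -0.358  0.028] [[208. 315.]]
brown_tape_mid 0.95 [0.383 0.179 0.032] [[203. 154.]]
red_pot_mid 0.58 [ 0.516 -0.306  0.027] [[261. 293.]]
red_pot_mid 0.32 [0.382 0.176 0.028] [[203. 155.]]
```

View pics/top0.png

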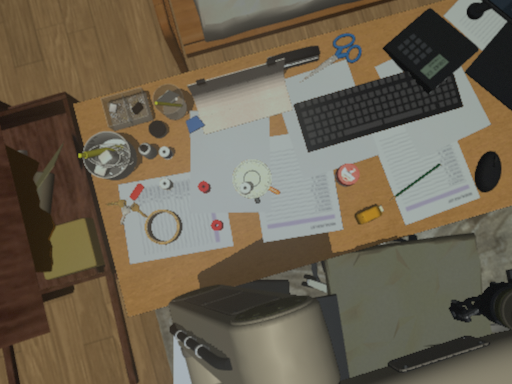

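View pics/side0.png

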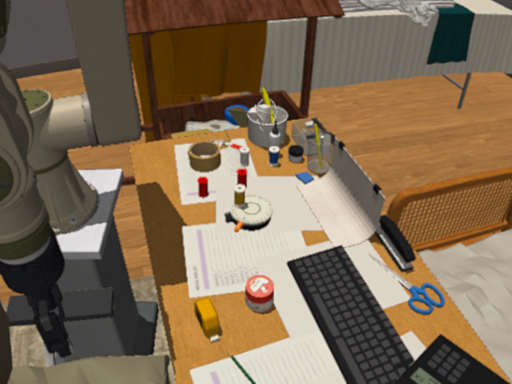

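Three spool candidates: red ones at side (240,179) and (203,187), and gold at side (240,197) / top (245,188). The gold one stands on the platter (z≈0.058 = 32+25 mm), so it fits. I'll confirm in a crop and refine.

```bash
cat >> h.py <<'E'
def measure(c="both", verbose=1):
    from scipy.optimize import least_squares
    out={}
    for c in (("top","side") if c=="both" else (c,)):
        p=get_image(c); vv,uu=np.mgrid[:384,:512]
        u0,v0=pix(p,[0.507,-0.056,.035])[0]
        m=(abs(uu-u0)<70)&(abs(vv-v0)<60)
        W=world(p,m); v,u=np.nonzero(m&(p["z_map"]>0)); col=p["frame"][v,u].astype(int)
        near=np.hypot(W[:,0]-.507,W[:,1]+.056)<.1
        top=near&(abs(W[:,2]-.032)<.005)&(col.min(1)>110)
        P=W[top]; 
        if len(P)>20:
            h=P[cv2.convexHull(P[:,:2].astype(np.float32),returnPoints=False).ravel()][:,:2]
            r=least_squares(lambda q:np.hypot(h[:,0]-q[0],h[:,1]-q[1])-q[2],[.507,-.056,.052],loss="soft_l1",f_scale=.002).x
            print(c,"platter circle",r.round(4),"z",np.median(P[:,2]).round(4))
        hi=near&(W[:,2]>.075)&(W[:,2]<.09); Q=W[hi]
        if len(Q)>3: print(c,"top flange n",len(Q),"mean",Q.mean(0).round(4),"mid",((Q.max(0)+Q.min(0))/2).round(4),"ext",np.ptp(Q,0).round(3))
        for n in("turntable_axis","stop","lever","spool_mid"):
            for d in landmark_of(n,p)[:3]:
                X=w(p,d["xyz"])
                if n!="spool_mid" or X[2]>.045: print(c,n,round(d["score"],2),X.round(4))
        hsv=cv2.cvtColor(p["frame"],cv2.COLOR_RGB2HSV)[v,u]
        o=near&(hsv[:,0]>5)&(hsv[:,0]<16)&(hsv[:,1]>150)&(hsv[:,2]>150)&(W[:,2]>.02)&(W[:,2]<.04)
        if o.sum(): print(c,"orange",o.sum(),W[o].mean(0).round(4))
        out[c]=p
    return out
E
python3 - <<'E'
from h import *
o=measure()
a=cv2.resize(o["top"]["frame"][145:215,215:305],(520,404),interpolation=2)
b=cv2.resize(o["side"]["frame"][165:245,195:285],(455,404),interpolation=2)
cv2.imwrite("pics/c1.png",cv2.resize(np.hstack([a,b]),(800,331))[:,:,::-1])
E
```

```text
top platter circle [ 0.5014 -0.0605  0.0534] z 0.0311
top top flange n 95 mean [ 0.4754 -0.0411  0.0807] mid [ 0.4753 -0.0406  0.0808] ext [0.026 0.026 0.01 ]
top turntable_axis 0.56 [ 0.5035 -0.0553  0.0348]
top stop 0.75 [ 0.4504 -0.0689  0.0275]
top lever 0.55 [ 0.4757 -0.1144  0.025 ]
top spool_mid 0.69 [ 0.4767 -0.0399  0.0586]
top orange 2 [ 0.4686 -0.125   0.0322]
side platter circle [ 0.501  -0.0578  0.0559] z 0.032
side top flange n 88 mean [ 0.4779 -0.0399  0.0811] mid [ 0.4779 -0.0383  0.0798] ext [0.028 0.028 0.01 ]
side turntable_axis 0.58 [ 0.5041 -0.0551  0.0301]
side turntable_axis 0.42 [0.4951 0.1738 0.0254]
side stop 0.68 [ 0.4548 -0.0649  0.0294]
side lever 0.74 [ 0.4725 -0.1171  0.0318]
side spool_mid 0.66 [ 0.4808 -0.0424  0.0558]
side orange 43 [ 0.4747 -0.1126  0.0313]
```

View pics/c1.png

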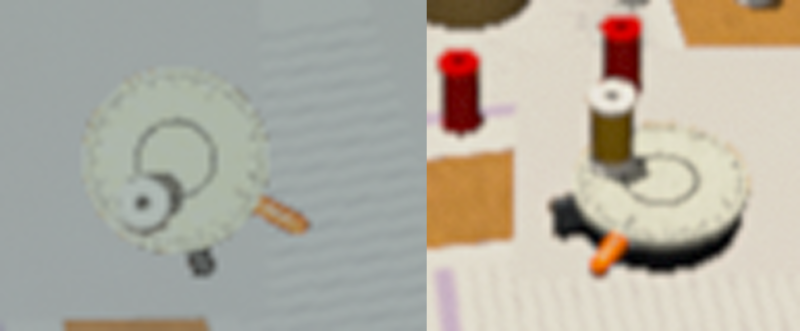

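The crop confirms it: gold/brown-thread spool on the platter (top crop 143,202), with the ring centre at (175,159); the red look-alikes stand on the desk. The lever must turn about 0.7 rad clockwise to the post. Next I'll turn these pixels into exact positions and a pushing pose.

```bash
cat >> h.py <<'E'
def at(p,u,v,z):
    K=np.array([[p["fx"],0,p["cx"]],[0,p["fy"],p["cy"]],[0,0,1.]])
    n=cv2.undistortPoints(np.array([[[u,v]]],float),K,np.array(p["D"],float)).ravel()
    d=p["R"].T@np.r_[n,1]; o=-p["R"].T@p["t"]; return o+d*(z-o[2])/d[2]
E
python3 - <<'E'
from h import *
t=get_image("top"); s=get_image("side")
print("axis",at(t,251.4,178,.032),at(s,251.4,208.2,.032))
print("spool top",at(t,244.7,187.2,.082),at(s,195+(612-427)/4.15-.5,165+96/4.14-.5,.082))
print("stop",at(t,215+202/4.74-.5,145+262/4.74-.5,.03))
q=get_state(); print(q["joints"],q["tcp_pos"],q["orientation"],q["opening"])
from scipy.spatial.transform import Rotation as R
o=q["orientation"]; print(R.from_quat([o[1],o[2],o[3],o[0]]).as_matrix().round(3))
E
```

```text
axis [ 0.50537803 -0.05599886  0.032     ] [ 0.50745444 -0.05376415  0.032     ]
spool top [ 0.47722841 -0.03995201  0.082     ] [ 0.47816595 -0.03609707  0.082     ]
stop [ 0.44804574 -0.06997924  0.03      ]
[-1.31157484e+00  3.13196794e-01  4.61258149e-02  1.30362718e+00
 -9.27484838e-06  1.43123188e+00] [ 0.22329012 -0.52991675  0.25033558] [ 4.92743129e-05  9.80186995e-01  1.98074360e-01 -1.69420478e-06] 0.08555842247759539
[[ 0.922  0.388  0.   ]
 [ 0.388 -0.922 -0.   ]
 [-0.     0.    -1.   ]]
```

{"fn": "play_rows", "kwargs": {"targets": [0, 0, 0, 0.5, 0.7, 0, 1, 0, 0, 0, 1.0, 1.4, 0, 1, 0, 0, 0, 1.6, 2.2, 0, 1, 0, 0, 0, 2.2, 3.0, 0, 1, 0, 0, 0, 2.8, 3.8, 0, 1, 0, 0, 0, 3.4, 4.6, 0, 1, 0, 0, 0, 4.0, 5.4, 0, 1, 0, 0, 0, 4.6, 6.2, 0, 1], "squeeze": 20}}

```text
t: 2.27
tcp_pos: [0.4081, -0.2803, 0.2506]
orientation: [0.0, 0.98, 0.198, 0.0]
contact_force: [1.1, -0.3, -0.1]
opening: 0.0001
grip_force: 0.0
```

{"fn": "play_rows", "kwargs": {"targets": [0, 0, 0, 0.5, 0.7, -0.3, 1, 0, 0, 0, 1.0, 1.4, -0.7, 1, 0, 0, 0, 1.5, 2.2, -1.2, 1, 0, 0, 0, 1.9, 2.8, -1.7, 1, 0, 0, 0, 2.2, 3.3, -2.2, 1, 0, 0, 0, 2.4, 3.6, -2.5, 1, 0, 0, 0, 2.42, 3.61, -2.5, 1, 0, 0, 0, 2.42, 3.61, -2.5, 1]}}

```text
t: 2.93
tcp_pos: [0.5039, -0.1367, 0.1497]
orientation: [-0.0, 0.98, 0.199, -0.001]
contact_force: [0.4, -0.3, 0.4]
opening: -0.0002
grip_force: 0.0
```

```bash
python3 - <<'E'
from h import *
q=get_state(); print(q["t"],q["joints"].round(3),q["tcp_pos"],q["orientation"],q["opening"])
o=measure("side")
t=get_image("top")
a=cv2.resize(o["side"]["frame"][130:260,170:330],(640,520),interpolation=2)
cv2.imwrite("pics/c2.png",a[:,:,::-1])
E
```

```text
2.9333 [-0.419  0.266 -0.271  1.035 -0.     2.322] [ 0.50386544 -0.13669146  0.14974237] [-3.13646097e-04  9.79986979e-01  1.99059813e-01 -7.83957601e-04] -0.00017981807589611894
side platter circle [ 0.4993 -0.0578  0.0575] z 0.0321
side top flange n 87 mean [ 0.4779 -0.0397  0.0813] mid [ 0.4779 -0.0389  0.0803] ext [0.029 0.03  0.01 ]
side turntable_axis 0.78 [ 0.5082 -0.0553  0.0306]
side stop 0.6 [ 0.4546 -0.0645  0.0281]
side spool_mid 0.48 [ 0.4781 -0.0398  0.0558]
```

View pics/c2.png

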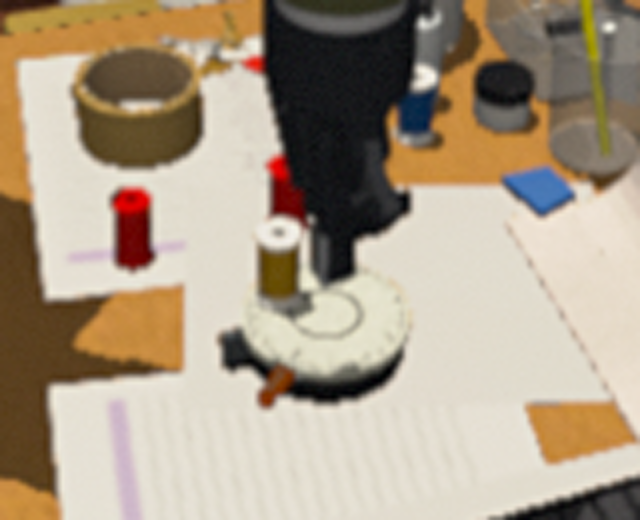

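The closed fingertips hang above, at crop (333,270), and the spool and lever haven't moved. Descending on the free side of the lever.

{"fn": "play_rows", "kwargs": {"targets": [0, 0, 0, 0, -0.05, -0.5, 1, 0, 0, 0, 0, -0.05, -1.0, 1, 0, 0, 0, 0, -0.05, -1.5, 1, 0, 0, 0, 0, -0.05, -2.0, 1, 0, 0, 0, 0, -0.05, -2.4, 1, 0, 0, 0, 0, -0.05, -2.7, 1, 0, 0, 0, 0, -0.05, -2.8, 1, 0, 0, 0, 0, -0.05, -2.8, 1]}}

```text
t: 3.9
tcp_pos: [0.5033, -0.1398, 0.0377]
orientation: [-0.0, 0.98, 0.198, -0.001]
contact_force: [0.1, -1.0, 0.2]
opening: 0.0003
grip_force: 0.0
```

{"fn": "play_rows", "kwargs": {"targets": [0, 0, 0, -0.08, 0.01, 0, 1, 0, 0, 0, -0.16, 0.03, 0, 1, 0, 0, 0, -0.24, 0.06, 0, 1, 0, 0, 0, -0.32, 0.09, 0, 1, 0, 0, 0, -0.4, 0.12, 0, 1, 0, 0, 0, -0.48, 0.16, 0, 1, 0, 0, 0, -0.56, 0.2, 0, 1, 0, 0, 0, -0.64, 0.24, 0, 1]}}

```text
t: 4.57
tcp_pos: [0.4785, -0.1299, 0.0386]
orientation: [0.0, 0.98, 0.198, 0.0]
contact_force: [0.8, 0.5, 1.4]
opening: 0.0005
grip_force: 0.4
```

```bash
python3 - <<'E'
from h import *
q=get_state(); print(q["t"],q["tcp_pos"],q["contact_force"])
o=measure("side")
a=cv2.resize(o["side"]["frame"][165:245,190:300],(770,560),interpolation=2)
cv2.imwrite("pics/c3.png",a[:,:,::-1])
E
```

```text
4.5667 [ 0.47847984 -0.12987075  0.03856573] [0.77538906 0.4908734  1.38863397]
side platter circle [ 0.4972 -0.0564  0.0591] z 0.0318
side top flange n 56 mean [ 0.4701 -0.1324  0.0844] mid [ 0.4711 -0.1215  0.0826] ext [0.039 0.056 0.015]
side turntable_axis 0.72 [ 0.5062 -0.0575  0.0335]
side stop 0.58 [ 0.4532 -0.0659  0.0311]
side lever 0.93 [ 0.4676 -0.1091  0.0289]
side lever 0.71 [ 0.5126 -0.3071  0.0297]
side lever 0.64 [0.3843 0.183  0.0313]
```

View pics/c3.png

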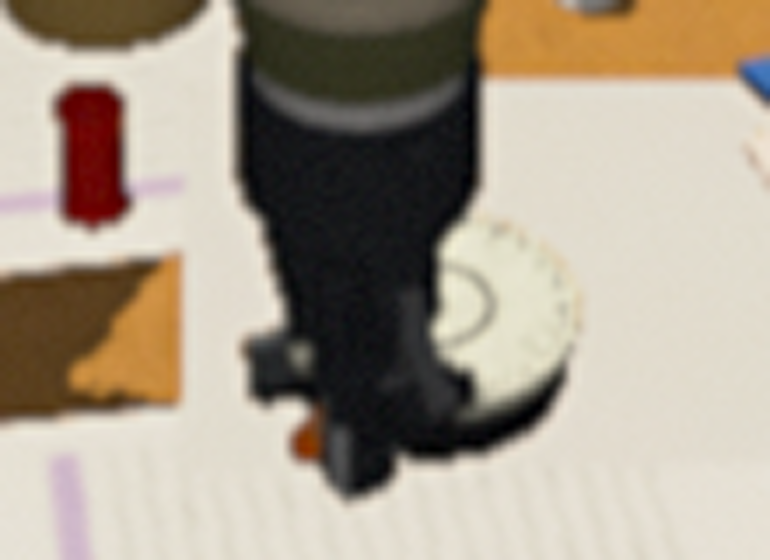

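The finger at (350,470) is against the orange lever at (305,440), which has begun to turn. I'll push on at about the same pace.

{"fn": "play_rows", "kwargs": {"targets": [0, 0, 0, -0.08, 0.05, 0, 1, 0, 0, 0, -0.16, 0.1, 0, 1, 0, 0, 0, -0.24, 0.16, 0, 1, 0, 0, 0, -0.32, 0.22, 0, 1, 0, 0, 0, -0.4, 0.29, 0, 1, 0, 0, 0, -0.48, 0.36, 0, 1, 0, 0, 0, -0.54, 0.43, 0, 1, 0, 0, 0, -0.6, 0.5, 0, 1]}}

```text
t: 5.48
tcp_pos: [0.4542, -0.1096, 0.0384]
orientation: [0.0, 0.98, 0.198, 0.0]
contact_force: [0.5, -0.7, -0.2]
opening: 0.0003
grip_force: 0.3
```

{"fn": "play_rows", "kwargs": {"targets": [0, 0, 0, -0.02, 0.03, 0, 1, 0, 0, 0, -0.04, 0.06, 0, 1, 0, 0, 0, -0.06, 0.08, 0, 1, 0, 0, 0, -0.08, 0.1, 0, 1, 0, 0, 0, -0.09, 0.12, 0, 1, 0, 0, 0, -0.1, 0.13, 0, 1, 0, 0, 0, -0.1, 0.13, 0, 1, 0, 0, 0, -0.1, 0.13, 0, 1]}}

```text
t: 6.15
tcp_pos: [0.4505, -0.1047, 0.0383]
orientation: [0.0, 0.98, 0.198, -0.0]
contact_force: [0.1, -0.4, -0.9]
opening: 0.0001
grip_force: 0.2
```

```bash
python3 - <<'E'
from h import *
q=get_state(); print(q["t"],q["tcp_pos"],q["contact_force"])
for c in("side","top"):
    p=get_image(c)
    for n in("lever","stop","spool_mid"):
        for d in landmark_of(n,p)[:3]: print(c,n,round(d["score"],2),w(p,d["xyz"]).round(4))
E
```

```text
6.15 [ 0.45046528 -0.10472429  0.03830301] [ 0.11289516 -0.37939724 -0.88660677]
side lever 0.95 [ 0.4454 -0.0837  0.0284]
side stop 0.81 [ 0.4544 -0.0668  0.0284]
side spool_mid 0.74 [ 0.4084 -0.362   0.0271]
side spool_mid 0.65 [ 0.4922 -0.025   0.0544]
side spool_mid 0.54 [0.387  0.0426 0.0265]
top spool_mid 0.68 [ 0.491  -0.0288  0.0578]
top spool_mid 0.5 [0.4891 0.0651 0.0224]
top spool_mid 0.45 [0.3834 0.0352 0.0247]
```

{"fn": "play_rows", "kwargs": {"targets": [0, 0, 0, -0.01, 0.02, 0, 1, 0, 0, 0, -0.02, 0.04, 0, 1, 0, 0, 0, -0.03, 0.06, 0, 1, 0, 0, 0, -0.04, 0.08, 0, 1, 0, 0, 0, -0.04, 0.1, 0, 1, 0, 0, 0, -0.05, 0.12, 0, 1, 0, 0, 0, -0.05, 0.12, 0, 1, 0, 0, 0, -0.05, 0.12, 0, 1]}}

```text
t: 7.22
tcp_pos: [0.4487, -0.101, 0.0384]
orientation: [0.001, 0.98, 0.198, -0.0]
contact_force: [-0.1, -5.8, -1.7]
opening: 0.0001
grip_force: 2.5
```

Force has risen to 6 N, which suggests the stop. One more small nudge to confirm.

{"fn": "play_rows", "kwargs": {"targets": [0, 0, 0, 0, 0.01, 0, 1, 0, 0, 0, -0.01, 0.02, 0, 1, 0, 0, 0, -0.01, 0.03, 0, 1, 0, 0, 0, -0.01, 0.04, 0, 1, 0, 0, 0, -0.01, 0.04, 0, 1, 0, 0, 0, -0.01, 0.04, 0, 1, 0, 0, 0, -0.01, 0.04, 0, 1, 0, 0, 0, -0.01, 0.04, 0, 1]}}

```text
t: 7.88
tcp_pos: [0.4491, -0.1005, 0.0388]
orientation: [0.003, 0.98, 0.198, 0.0]
contact_force: [0.3, -9.0, -0.3]
opening: -0.0
grip_force: 3.5
```

{"fn": "play_rows", "kwargs": {"targets": [0, 0, 0, 0.05, -0.12, 0, 1, 0, 0, 0, 0.15, -0.35, 0, 1, 0, 0, 0, 0.25, -0.6, 0, 1, 0, 0, 0, 0.25, -0.6, 0.5, 1, 0, 0, 0, 0.25, -0.6, 1.2, 1, 0, 0, 0, 0.25, -0.6, 2.0, 1, 0, 0, 0, 0.25, -0.6, 2.8, 1, 0, 0, 0, 0.25, -0.6, 3.5, 1]}}

```text
t: 8.55
tcp_pos: [0.4585, -0.1229, 0.1802]
orientation: [-0.0, 0.98, 0.198, 0.0]
contact_force: [1.4, -0.8, 0.1]
opening: 0.0001
grip_force: 0.0
```

{"fn": "play_rows", "kwargs": {"targets": [0, 0, 0, -0.5, 0.3, 0.3, 1, 0, 0, 0, -1.0, 0.8, 0.6, 1, 0, 0, 0, -1.0, 1.6, 0.6, 0.65, 0, 0, 0, -0.9, 2.4, 0.6, 0.65, 0, 0, 0, -0.7, 3.1, 0.6, 0.65, 0, 0, 0, -0.3, 3.6, 0.6, 0.65, 0, 0, 0, 0, 4.0, 0.6, 0.65, 0, 0, 0, 0, 4.0, 0.6, 0.65]}}

```text
t: 9.22
tcp_pos: [0.4604, 0.0396, 0.2025]
orientation: [-0.0, 0.98, 0.2, 0.001]
contact_force: [0.3, -0.3, 1.0]
opening: 0.0152
grip_force: 0.0
```

```bash
python3 - <<'E'
from h import *
q=get_state(); print(q["t"],q["tcp_pos"],q["contact_force"],q["opening"])
o=measure()
a=cv2.resize(o["side"]["frame"][160:250,200:300],(500,450),interpolation=2)
b=cv2.resize(o["top"]["frame"][145:215,215:255+0],(257,450),interpolation=2)
cv2.imwrite("pics/c4.png",np.hstack([a,b])[:,:,::-1])
E
```

```text
9.2167 [0.46039635 0.03964081 0.20248518] [ 0.27213626 -0.30070578  1.04298231] 0.01516394293188384
top platter circle [ 0.4996 -0.06    0.052 ] z 0.031
top top flange n 95 mean [ 0.4908 -0.0278  0.0813] mid [ 0.4908 -0.0283  0.0812] ext [0.026 0.026 0.011]
top turntable_axis 0.71 [ 0.5058 -0.0573  0.0292]
top stop 0.95 [ 0.449  -0.069   0.0274]
top lever 0.63 [ 0.4456 -0.0832  0.0251]
top spool_mid 0.45 [ 0.4898 -0.0269  0.0575]
top orange 1 [ 0.4446 -0.0879  0.0277]
side platter circle [ 0.502  -0.055   0.0545] z 0.0318
side top flange n 81 mean [ 0.4938 -0.0266  0.0812] mid [ 0.4938 -0.0258  0.0798] ext [0.026 0.028 0.01 ]
side turntable_axis 0.61 [ 0.5028 -0.0536  0.0311]
side stop 0.79 [ 0.4532 -0.0646  0.0301]
side stop 0.69 [0.4977 0.1722 0.0275]
side stop 0.23 [ 0.5071 -0.0553  0.031 ]
side lever 0.62 [ 0.4435 -0.0831  0.0304]
side spool_mid 0.77 [ 0.4935 -0.027   0.0574]
side orange 27 [ 0.4442 -0.0853  0.0309]
```

View pics/c4.png

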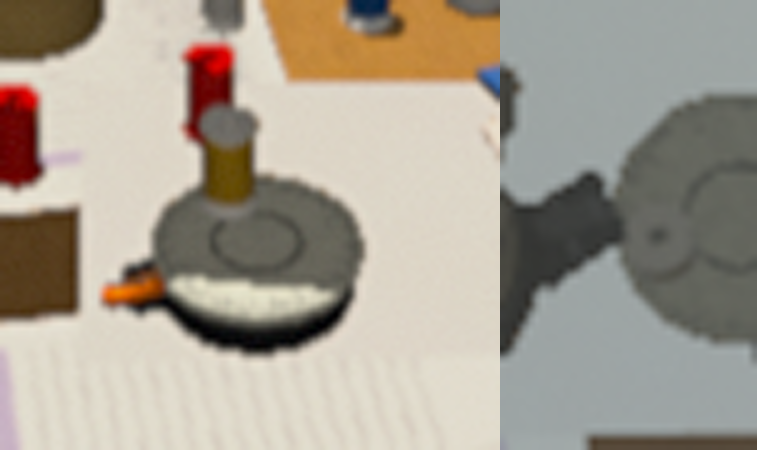

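The lever lies at the post (side view 130,292), and the spool stands at (230,130–205), about 31 mm from the axis. I'll turn the tool about 94° so both fingertips, with a 15 mm gap, cradle the foot while pushing towards the axis.

{"fn": "play_rows", "kwargs": {"targets": [0, 0, 1.3, 0.05, -0.1, 0, 0.65, 0, 0, 2.6, 0.1, -0.2, 0, 0.65, 0, 0, 3.9, 0.15, -0.3, 0, 0.65, 0, 0, 5.2, 0.2, -0.4, 0, 0.65, 0, 0, 6.5, 0.25, -0.5, 0, 0.65, 0, 0, 7.8, 0.3, -0.6, 0, 0.65, 0, 0, 9.1, 0.33, -0.7, 0, 0.65, 0, 0, 10.4, 0.36, -0.8, 0, 0.65]}}

```text
t: 10.38
tcp_pos: [0.4725, 0.0052, 0.2024]
orientation: [0.0, 0.793, 0.61, 0.0]
contact_force: [-0.5, 0.3, 0.5]
opening: 0.0148
grip_force: 0.0
```

{"fn": "play_rows", "kwargs": {"targets": [0, 0, 1.3, 0, 0, -0.2, 0.65, 0, 0, 2.6, 0, 0, -0.4, 0.65, 0, 0, 3.9, 0, 0, -0.6, 0.65, 0, 0, 5.2, 0, 0, -0.8, 0.65, 0, 0, 6.5, 0, 0, -1.0, 0.65, 0, 0, 7.8, 0, 0, -1.2, 0.65, 0, 0, 8.4, 0, 0, -1.4, 0.65, 0, 0, 8.4, 0, 0, -1.4, 0.65]}}

```text
t: 11.05
tcp_pos: [0.4714, 0.0056, 0.145]
orientation: [-0.001, 0.523, 0.852, -0.0]
contact_force: [-0.4, 0.2, -0.9]
opening: 0.0151
grip_force: 0.0
```

{"fn": "play_rows", "kwargs": {"targets": [-0.9, -0.45, 0, 0, 0, -0.3, 0.65, -0.9, -0.45, 0, 0, 0, -0.6, 0.65, -0.9, -0.45, 0, 0, 0, -0.9, 0.65, -0.9, -0.45, 0, 0, 0, -1.2, 0.65, -0.9, -0.45, 0, 0, 0, -1.5, 0.65, -0.9, -0.45, 0, 0, 0, -1.5, 0.65, -0.9, -0.45, 0, 0, 0, -1.5, 0.65, -0.9, -0.45, 0, 0, 0, -1.5, 0.65]}}

```text
t: 11.72
tcp_pos: [0.473, 0.0055, 0.0871]
orientation: [0.038, 0.524, 0.851, -0.023]
contact_force: [0.4, -0.4, 0.4]
opening: 0.015
grip_force: 0.0
```

```bash
python3 - <<'E'
from h import *
from scipy.spatial.transform import Rotation as R
q=get_state(); print(q["t"],q["tcp_pos"],q["contact_force"],q["opening"],q["joints"].round(2))
o=q["orientation"]; print(R.from_quat([o[1],o[2],o[3],o[0]]).as_matrix().round(3))
p=get_image("side"); save(p,"c5",(200,150,300,250),6)
E
```

```text
11.7167 [0.47298466 0.00550397 0.08713677] [ 0.41145542 -0.43793261  0.36010878] 0.015041638686669245 [-0.11  0.21 -0.53  0.79 -0.07  0.99]
[[-0.449  0.893  0.04 ]
 [ 0.889  0.451 -0.079]
 [-0.088  0.    -0.996]]
```

View pics/c5.png

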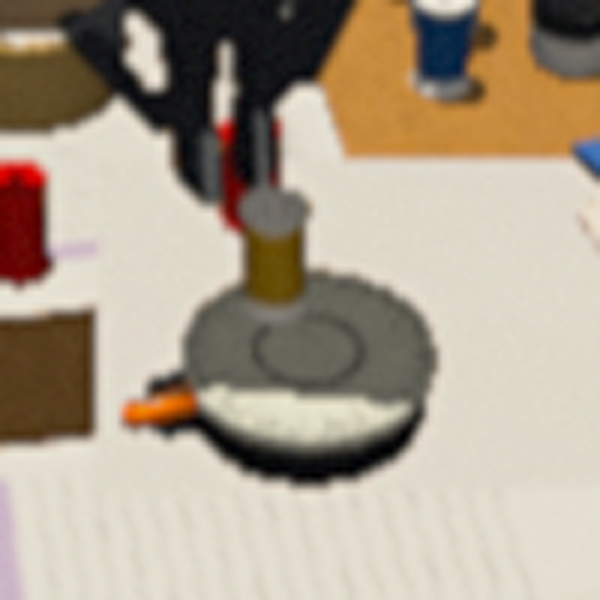

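The two fingertips (200,180 and 263,165) are behind the spool on the far side from the axis. Descending to foot height.

{"fn": "play_rows", "kwargs": {"targets": [0, 0, 0, 0.02, 0, -0.15, 0.65, 0, 0, 0, 0.02, 0, -0.3, 0.65, 0, 0, 0, 0.02, 0, -0.45, 0.65, 0, 0, 0, 0.02, 0, -0.6, 0.65, 0, 0, 0, 0.02, 0, -0.7, 0.65, 0, 0, 0, 0.02, 0, -0.78, 0.65, 0, 0, 0, 0.02, 0, -0.82, 0.65, 0, 0, 0, 0.02, 0, -0.82, 0.65]}}

```text
t: 12.43
tcp_pos: [0.4729, 0.0057, 0.053]
orientation: [0.037, 0.523, 0.851, -0.023]
contact_force: [1.1, -0.5, 0.4]
opening: 0.0151
grip_force: 0.0
```

{"fn": "play_rows", "kwargs": {"targets": [0, 0, 0, 0.02, -0.04, 0, 0.65, 0, 0, 0, 0.04, -0.08, 0, 0.65, 0, 0, 0, 0.06, -0.12, 0, 0.65, 0, 0, 0, 0.08, -0.16, 0, 0.65, 0, 0, 0, 0.1, -0.2, 0, 0.65, 0, 0, 0, 0.12, -0.24, 0, 0.65, 0, 0, 0, 0.14, -0.28, 0, 0.65, 0, 0, 0, 0.16, -0.32, 0, 0.65]}}

```text
t: 13.1
tcp_pos: [0.4798, -0.0073, 0.0535]
orientation: [0.037, 0.523, 0.851, -0.023]
contact_force: [-1.6, 0.1, -0.1]
opening: 0.0152
grip_force: 0.1
```

```bash
python3 - <<'E'
from h import *
q=get_state(); print(q["t"],q["tcp_pos"],q["contact_force"],q["opening"])
p=measure("side")["side"]; save(p,"c6",(200,150,300,250),6)
E
```

```text
13.1 [ 0.4797698  -0.00730513  0.05353787] [-1.60745708  0.13174874 -0.13156098] 0.015183863417102036
side platter circle [ 0.4929 -0.0607  0.0628] z 0.0321
side top flange n 223 mean [ 0.4867 -0.0163  0.0833] mid [ 0.4838 -0.0082  0.0826] ext [0.073 0.065 0.015]
side turntable_axis 0.61 [ 0.5036 -0.0566  0.0317]
side stop 0.57 [ 0.4502 -0.0631  0.0318]
side lever 0.59 [ 0.4442 -0.085   0.0307]
side lever 0.21 [0.3836 0.1816 0.0292]
```

View pics/c6.png

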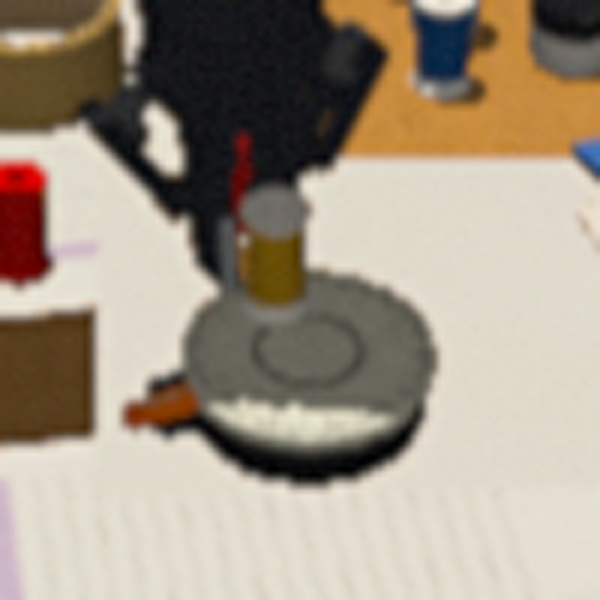

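The fingers stand just short of the spool foot (crop 240,290), and the spool hasn't moved. Pushing slowly, then measuring.

{"fn": "play_rows", "kwargs": {"targets": [0, 0, 0, 0.02, -0.04, 0.01, 0.65, 0, 0, 0, 0.04, -0.08, 0.02, 0.65, 0, 0, 0, 0.06, -0.12, 0.02, 0.65, 0, 0, 0, 0.08, -0.16, 0.02, 0.65, 0, 0, 0, 0.1, -0.2, 0.02, 0.65, 0, 0, 0, 0.12, -0.24, 0.02, 0.65, 0, 0, 0, 0.14, -0.28, 0.02, 0.65, 0, 0, 0, 0.16, -0.32, 0.02, 0.65]}}

```text
t: 14.02
tcp_pos: [0.4862, -0.0201, 0.0543]
orientation: [0.037, 0.523, 0.851, -0.023]
contact_force: [0.5, 0.8, -0.4]
opening: 0.015
grip_force: 0.1
```

```bash
cat >> h.py <<'E'
def sp():
    q=get_state(); print(round(q["t"],2),q["tcp_pos"].round(4),q["contact_force"].round(1))
    for c in("top","side"):
        p=get_image(c)
        for d in landmark_of("spool_mid",p)[:6]:
            X=w(p,d["xyz"])
            if X[2]>.045: print(c,"spool",round(d["score"],2),X.round(4))
        for d in regions_of("spool_mid",p)[:6]:
            W=world(p,d["mask"]); m=(W[:,2]>.072)&(W[:,2]<.09); 
            if m.sum()>5 and np.hypot(*(np.median(W[m],0)[:2]-[.506,-.055]))<.06:
                Q=W[m]; print(c,"mask flange",m.sum(),Q.mean(0).round(4),((Q.max(0)+Q.min(0))/2).round(4),np.ptp(Q,0).round(3)); break
        for d in landmark_of("lever",p)[:1]: print(c,"lever",w(p,d["xyz"]).round(4))
    return p
E
python3 -c "
from h import *
sp()"
```

```text
14.02 [ 0.4862 -0.0201  0.0543] [ 0.5  0.8 -0.4]
top spool 0.5 [ 0.4953 -0.0406  0.0577]
top lever [ 0.4467 -0.0844  0.0234]
side spool 0.72 [ 0.4989 -0.0399  0.055 ]
side mask flange 84 [ 0.4968 -0.0424  0.0801] [ 0.4968 -0.0409  0.079 ] [0.024 0.026 0.014]
side lever [ 0.4446 -0.0852  0.0259]
```

{"fn": "play_rows", "kwargs": {"targets": [0, 0, 0, 0.02, -0.04, 0, 0.65, 0, 0, 0, 0.04, -0.08, 0, 0.65, 0, 0, 0, 0.06, -0.12, 0, 0.65, 0, 0, 0, 0.08, -0.16, 0, 0.65, 0, 0, 0, 0.11, -0.2, 0, 0.65, 0, 0, 0, 0.13, -0.24, 0, 0.65, 0, 0, 0, 0.15, -0.27, 0, 0.65, 0, 0, 0, 0.17, -0.29, 0, 0.65]}}

```text
t: 15.08
tcp_pos: [0.493, -0.0317, 0.0543]
orientation: [0.037, 0.523, 0.851, -0.023]
contact_force: [-0.4, -0.8, 0.6]
opening: 0.015
grip_force: 0.1
```

```bash
python3 -c "
from h import *
p=sp(); save(p,'c7',(200,150,300,250),6)"
```

```text
15.08 [ 0.493  -0.0317  0.0543] [-0.4 -0.8  0.6]
top spool 0.53 [ 0.5014 -0.052   0.0584]
side spool 0.53 [ 0.503  -0.0501  0.0536]
side mask flange 98 [ 0.5029 -0.0521  0.0801] [ 0.5023 -0.0498  0.079 ] [0.026 0.026 0.013]
side lever [ 0.4431 -0.0836  0.0271]
```

View pics/c7.png

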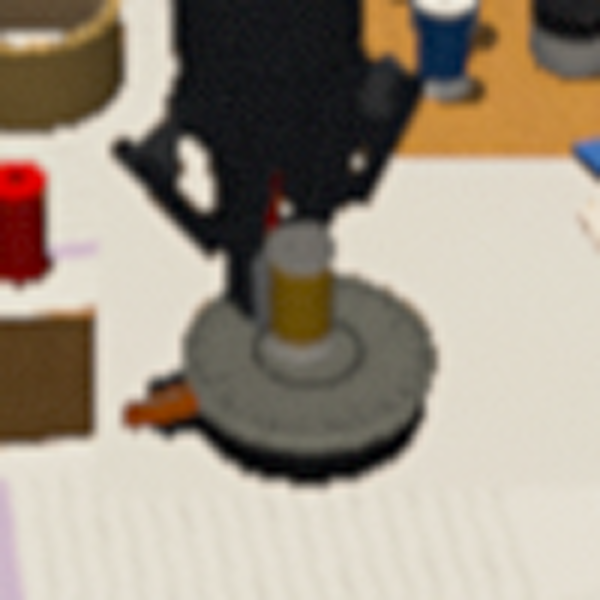

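The spool is upright and nearly centred: foot at about (302,348), ring centre at (309,350). About 4 mm remain towards +x, −y, so one last small push.

{"fn": "play_rows", "kwargs": {"targets": [0, 0, 0, 0.02, -0.02, 0, 0.65, 0, 0, 0, 0.04, -0.04, 0, 0.65, 0, 0, 0, 0.06, -0.06, 0, 0.65, 0, 0, 0, 0.08, -0.09, 0, 0.65, 0, 0, 0, 0.09, -0.1, 0, 0.65, 0, 0, 0, 0.09, -0.1, 0, 0.65, 0, 0, 0, 0.08, -0.08, 0, 0.65, 0, 0, 0, 0.02, 0.02, 0, 0.65]}}

```text
t: 16.15
tcp_pos: [0.4941, -0.031, 0.0544]
orientation: [0.038, 0.523, 0.851, -0.023]
contact_force: [0.1, 0.3, 0.3]
opening: 0.0146
grip_force: 0.0
```

{"fn": "play_rows", "kwargs": {"targets": [0, 0, 0, -0.05, 0.1, 0, 0.65, 0, 0, 0, -0.2, 0.4, 0, 0.65, 0, 0, 0, -0.4, 0.8, 0, 0.65, 0, 0, 0, -0.5, 1.0, 0.4, 0.65, 0, 0, 0, -0.5, 1.0, 1.0, 0.65, 0, 0, 0, -0.5, 1.0, 1.8, 0.65, 0, 0, 0, -0.8, 1.6, 2.6, 0.65, 0, 0, 0, -1.2, 2.4, 3.4, 0.65]}}

```text
t: 16.82
tcp_pos: [0.4477, 0.0614, 0.1879]
orientation: [0.038, 0.524, 0.85, -0.023]
contact_force: [0.9, 1.2, 0.3]
opening: 0.0152
grip_force: 0.0
```

```bash
python3 - <<'E'
from h import *
sp(); o=measure()
a=cv2.resize(o["side"]["frame"][170:240,215:285],(390,390),interpolation=2)
b=cv2.resize(o["top"]["frame"][145:210,220:285],(390,390),interpolation=2)
cv2.imwrite("pics/c8.png",np.hstack([a,b])[:,:,::-1])
E
```

```text
16.82 [0.4477 0.0614 0.1879] [0.9 1.2 0.3]
top spool 0.42 [ 0.5045 -0.0557  0.0597]
top lever [ 0.446  -0.0834  0.0256]
side spool 0.63 [ 0.5097 -0.0531  0.053 ]
side mask flange 99 [ 0.5063 -0.0558  0.08  ] [ 0.5067 -0.053   0.0789] [0.026 0.029 0.013]
side lever [ 0.4448 -0.08    0.0287]
top platter circle [ 0.5026 -0.0584  0.0515] z 0.0311
top top flange n 94 mean [ 0.5043 -0.0562  0.0808] mid [ 0.5042 -0.0562  0.082 ] ext [0.029 0.025 0.011]
top turntable_axis 0.82 [ 0.5039 -0.0534  0.0335]
top stop 0.61 [ 0.447  -0.0693  0.0286]
top stop 0.42 [ 0.5073 -0.0539  0.0577]
top lever 0.63 [ 0.4452 -0.0836  0.0233]
top spool_mid 0.52 [ 0.5042 -0.0573  0.057 ]
side platter circle [ 0.5044 -0.0558  0.0527] z 0.0321
side top flange n 87 mean [ 0.5067 -0.0549  0.0811] mid [ 0.5068 -0.0537  0.0803] ext [0.026 0.027 0.01 ]
side turntable_axis 0.97 [ 0.5052 -0.0565  0.0322]
side turntable_axis 0.65 [ 0.4121 -0.3585  0.0262]
side stop 0.66 [ 0.4515 -0.0663  0.0316]
side lever 0.67 [ 0.4449 -0.0827  0.0258]
side spool_mid 0.47 [ 0.5032 -0.0522  0.0551]
side orange 42 [ 0.4475 -0.0817  0.0308]
```

View pics/c8.png

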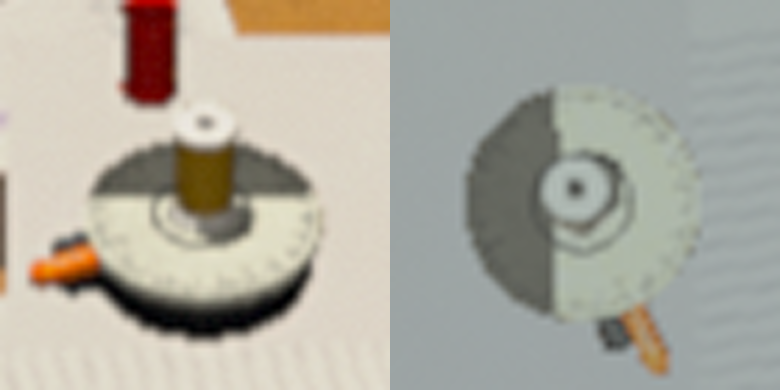

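The spool stands upright inside the ring: flange centre (0.505,−0.056) against axis (0.506,−0.055), about 1–2 mm off. The lever (side view 65,265; top view 645,340) still lies at the post, and the arm is clear. Handing in.

```bash
python3 -c "
from rig import *
print(job_done())"
```

```text
the job is handed in; nothing more can be done
None
```

I handed the job in at about 17 s of robot time: the gold spool stands upright inside the ring, about 1–2 mm off the axis by camera, and the lever rests against the stop post, where it was pushed until the force rose to 9 N; the hand-in returned no verdict.

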